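# Clear the bushing inspection mat

### The arm

A 7-joint arm with a two-finger parallel gripper is mounted at the origin on the work surface. World frame = base frame: x ahead of the robot, y to its left, z up, the work surface at z = 0. Lengths are in m, angles in rad, forces in N, time in s.
With the tool pointing down it reaches from about 0.425 to 0.875 m from the base axis. Payload 4.7 kg.
Tool frame: the origin (TCP) lies between the finger pads; the fingertips stand 14 mm ahead of it and the grasp point (between the pads) lies 5 mm behind it; z points along the fingers, y is the line along which they close (so a half turn about z gives the same grasp; the last joint's range is limited). The gripper opens to 87 mm and grips with 3 to 60 N. Pads are 19 mm wide; open, the fingers measure 117 mm over their backs; the gripper's body (75 mm by 190 mm) begins 51 mm behind the grasp point.
Start: joints at [-1.211, 0.321, -0.07, 1.45, 0.023, 1.371, -0.057], TCP at [0.22, 0.612, 0.237] pointing down, gripper open.
Joint ranges: [-2.86, 2.86], [-0.3, 2.09], [-1.38, 1.24], [0.06, 2.45], [-1.56, 4.7], [0.09, 2.05], [-2.69, 2.69]. Speed limits (rad/s): [2.57, 2.57, 3.14, 3.14, 3.14, 3.14, 3.14].

### API

Orientations are given as a rotation vector (axis times angle).
In Python, from bench import ctrl gives the robot as it stands.
- The arm moves only by the tool step_arm, never from a script. Its argument "commands" is a list of rows, each an object with "travel": the shift along the tool's x, y, z in m, a list of three; "turn": the turn, a rotation vector about the tool's x, y, z in degrees, a list of three. A call has 1 to 5 rows; each row is the pose to reach, as a shift and turn from the pose commanded when the call began, along the tool's axes at that moment; what a row does not reach only later rows make up. A row lasts 1/10 s, in which the tool goes at most 50 mm and 8.59 degrees, less where a joint would pass 70% of its speed; a pose out of reach is approached as far as the arm can. A call with a gripper value outside its range is refused whole. "gripper" is the opening, from 0 (shut) to 1 (fully open), set as the call begins (left out, the last holds). The fingers move at their own pace and stop on an object; "force" is the grip in N (left out, the last holds). Time passes only in rows, so rows that repeat a pose let the fingers close. It gives the time, the measured TCP pose, the force, the opening and the grip force at its end, in the units of the state.
- ctrl.get_state(): the state, without advancing time (a new reading comes with each control period).
- ctrl.get_image(name): name is "scene" or "top" or "wrist"; returns the picture (420x560x3 uint8, red, green, blue); there is no depth.
- ctrl.camera_model(name): a dict with "fx", "fy", "cx", "cy" (pixels), "R" (3x3) and "t" (3): a world point X has camera coordinates R X + t; the wrist camera has in their place "T_tool_cam" (4x4, takes a point from camera to tool coordinates, whose origin is the TCP and whose axes are the flange's). Camera axes: x right, y down, z forward; pixel columns grow to the right and rows downward; lengths in m; the calibration is good to about 2 mm. The wrist camera is an equidistant fisheye: a pixel r from the principal point sees the ray r / f radians off the axis. A picture is of the moment at which its call begins: read the wrist's pose just before it. camera_model takes no time and is no camera call.
- ctrl.close_job(): hands the job in; it is judged then, once.
The state is a dict: "time": time; "joint_positions": joint angles; "qd": joint speeds; "joint_torque": joint torques, N m; "position": TCP position; "tool_rot": TCP orientation; "ft_force": force on the tool from outside, world axes, zero at the start; "torque": the same for the moment, N m; "grip_width": opening from 0.0 (shut) to 1.0 (fully open); "grip_force": force on a finger pad.
Only numpy, scipy, OpenCV 4.12 (cv2) and the standard library are available. Lean on these libraries where they do the work, as an engineer would, in place of code of your own. Each camera call takes 0.05 s, during which the arm holds its last target. There are 200 camera calls.

### The job

Clear the inspection mat: stand the two plain brass-coloured bushings in the blue tray and the two copper-coloured flanged bushings, flange down, in the yellow tray, upright on the tray floor with one bushing to each bay, and press the snap gauge fully home in its cutout in the foam. Leave the black setting ring and the grey vee-block where they are.

Things in the scene. Friction and masses are not known exactly. Their poses are not given: they have to be found in the camera images.
- plain1: Plain bronze bushing, yellow brass colour: straight tube, 42 mm outside, 32 mm bore, 50 mm tall, about 0.22 kg; origin: centre of its underside, z up through the bore. Stands upright on the mat at the start.
- plain2: A second plain bushing, the same as plain1; origin: centre of its underside, z up through the bore. Stands upright on the mat at the start.
- flanged1: Flanged bushing, reddish copper colour: tube 42 mm outside, 50 mm tall, with a flange 54 mm across and 6 mm thick at its foot, about 0.25 kg; stands on the flange; origin: centre of its underside, z up through the bore. Stands upright on the mat at the start.
- flanged2: A second flanged bushing, the same as flanged1; origin: centre of its underside, z up through the bore. Stands upright on the mat at the start.
- gauge: Steel snap gauge lying flat, 0.3 kg: C-shaped plate 84 (x) x 56 (y) x 16 mm thick. Origin: centre of that outline, underside. Back bar of the C along x, y -28 to 0 mm; two end jaws 22 mm wide reach y +28 mm; the 40 mm mouth between them opens to +y. Green grip block 30 (x) x 22 (y) mm, centred at x 0, y -12 mm, rises from z 16 to 42 mm.
- ring: Bystander: black setting ring lying flat, 58 mm outside, 32 mm bore, 22 mm high, loose; belongs where it lies. Origin: centre of its underside.
- veeblock: Bystander: grey vee-block, loose, 40 x 40 mm, 34 mm high, standing between two of the targets; belongs where it stands. Origin: centre of its underside.
- blue_tray: Fixed open tray, outside 152 (x) x 78 (y) x 20 mm high, walls and floor 4 mm; a divider makes two bays, each 70 x 70 mm inside, centred 37 mm either side of the origin along its x. Origin: centre of its underside (bay floor 4 mm above). Blue: for plain bushings.
- yellow_tray: Fixed open tray, outside 152 (x) x 78 (y) x 20 mm high, walls and floor 4 mm; a divider makes two bays, each 70 x 70 mm inside, centred 37 mm either side of the origin along its x. Origin: centre of its underside (bay floor 4 mm above). Yellow: for flanged bushings.
- foam: Fixed stiff charcoal foam, 132 (x) x 104 (y) x 24 mm high, with a lime-floored cutout 92 x 64 mm for the gauge (4 mm play, top 8 mm bevelled out 6 mm more). Origin: under the cutout's centre. Seated gauge: same axes (mouth to +y), origin 8 mm above this one, plate flush. A charcoal tongue 26 mm wide (y 9 mm to the +y edge, top at 22 mm) fits its mouth: one way round only.

How it is judged:
By the outcome, as a careful person would: the job done as asked, in the order asked, and still so for the second after the job is handed in, with the robot touching nothing.
It also fails if it takes over 104 s, if anything falls off the work surface, if the arm or the gripper's body presses on something with over 40 N, if the wrist force passes 120 N, or if a joint passes its speed limit or range.

## Working session

There is one attempt and no reset: what is moved stays moved. The work goes in short steps, Python scripts to look and compute and a tool call to move; the robot and the scene stay as the last step left them, time stands still between calls to the robot, and variables do not carry over. Pictures are saved under pics/ and viewed, at most 14 in all, crops included, and the job is handed in when it is done.

Besides the shell and the picture viewer there is one more tool, called after "Call:" as name(argument=value, ...) on one line, values as JSON. step_arm: Moves the arm, as the interface text tells. Its arguments: {"type":"object","properties":{"commands":{"type":"array"},"gripper":{"type":"number"},"force":{"type":"number"}},"required":["commands"]}

```bash
mkdir -p pics; ls
python3 - <<'E'
from bench import ctrl
import cv2,numpy as np
s=ctrl.get_state();print(s)
a=[]
for n in("scene","top","wrist"):
    im=ctrl.get_image(n);cv2.imwrite(f"pics/{n}0.png",im[:,:,::-1]);print(n,ctrl.camera_model(n))
E
```

```text
pics
{'time': 0.0, 'joint_positions': array([-1.21086439,  0.32185001, -0.07007502,  1.45168829,  0.02260351,
        1.37078873, -0.05689982]), 'qd': array([ 9.38813493e-04,  1.43651724e-03,  5.26030042e-05, -1.53017691e-03,
        5.20749587e-05,  4.56265359e-04,  4.18605208e-04]), 'joint_torque': array([ 3.09953816e-05, -4.91286063e+01, -4.03533652e-01, -3.12527275e+01,
       -6.38065115e-02,  4.37069067e-02,  1.76980120e-04]), 'position': array([0.22020923, 0.61099702, 0.2354372 ]), 'tool_rot': array([-5.40453583e-01, -3.09451967e+00,  3.03724786e-03]), 'ft_force': array([-0.44228168,  0.706346  ,  0.53766221]), 'torque': array([ 0.0455403 , -0.00725322, -0.04314378]), 'grip_force': 0.0, 'grip_width': 0.9977933203790414}
scene {'fx': 481.0887270693908, 'fy': 481.0887270693908, 'cx': 272.7347881962973, 'cy': 206.4902194081715, 'R': array([[ 0.75964264,  0.65031817, -0.00541699],
       [ 0.41248559, -0.48823445, -0.76907917],
       [-0.50279091,  0.5819909 , -0.63913058]]), 't': array([-0.41966519, -0.17462766,  1.29896218])}
top {'fx': 453.8894686964959, 'fy': 453.8894686964959, 'cx': 284.9134689358327, 'cy': 214.10920230111242, 'R': array([[-0.00642972, -0.99996015,  0.00619383],
       [-0.98930729,  0.00545847, -0.14574391],
       [ 0.14570429, -0.00706469, -0.98930296]]), 't': array([-0.01082668,  0.51087042,  0.9470151 ])}
wrist {'fx': 325.19226210127806, 'fy': 325.19226210127806, 'cx': 279.44678753300144, 'cy': 210.76777830585814, 'T_tool_cam': array([[ 6.44391841e-05, -9.61093936e-01, -2.76221727e-01,
         7.56153566e-02],
       [ 9.99999987e-01,  2.12881159e-05,  1.59217396e-04,
        -4.44073298e-04],
       [-1.47142634e-04, -2.76221734e-01,  9.61093925e-01,
        -1.49841384e-01],
       [ 0.00000000e+00,  0.00000000e+00,  0.00000000e+00,
         1.00000000e+00]])}
```

View pics/scene0.png

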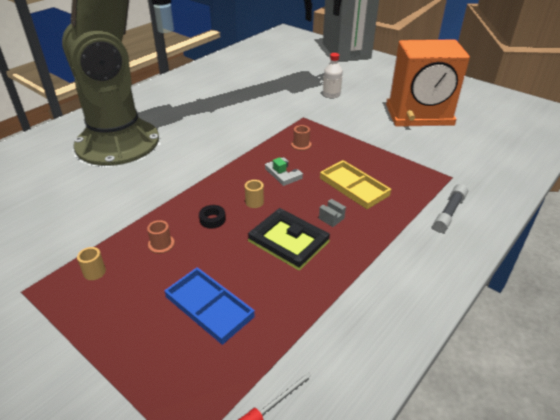

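View pics/top0.png

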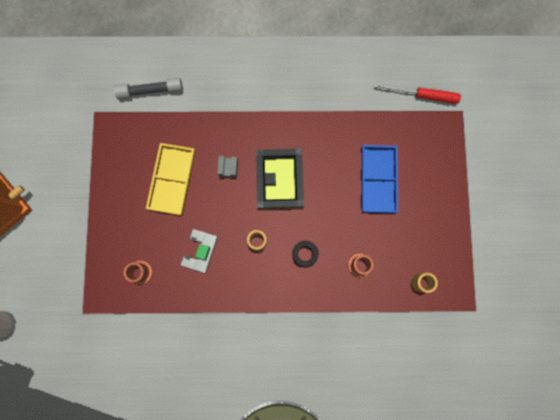

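The top view has +x up and +y to the left. Blue tray is at (379,180), yellow tray at (170,180) and foam at (279,180). Plain bushings are at (257,240) and (425,283), flanged ones at (138,272) and (360,265). The gauge is at (200,251) with its mouth to +y, the ring at (305,254) and the vee-block at (228,167).

```bash
cat > h.py <<'E'
import cv2,numpy as np
from bench import ctrl
from scipy.spatial.transform import Rotation as Ro
RNG={'blue':((105,120,60),(125,255,255)),'yellow':((20,150,120),(28,255,255)),'lime':((29,120,120),(40,255,255)),
 'green':((50,100,60),(75,255,255)),'brass':((13,80,50),(24,255,255)),'copper':((4,80,70),(13,215,255))}
def mask(im,c):
    return cv2.inRange(cv2.cvtColor(im,cv2.COLOR_RGB2HSV),*map(np.array,RNG[c]))
def blobs(im,c,amin=40):
    m=cv2.morphologyEx(mask(im,c),cv2.MORPH_CLOSE,np.ones((3,3)))
    cs,_=cv2.findContours(m,cv2.RETR_EXTERNAL,cv2.CHAIN_APPROX_NONE)
    return sorted([k for k in cs if cv2.contourArea(k)>amin],key=lambda k:-cv2.contourArea(k))
def ray(name,uv,pose=None):
    M=ctrl.camera_model(name);d=(np.atleast_2d(uv)-[M['cx'],M['cy']])/M['fx']
    if name=='wrist':
        r=np.linalg.norm(d,axis=1,keepdims=True);d=np.hstack([d/np.maximum(r,1e-9)*np.sin(r),np.cos(r)])
        T=np.eye(4);T[:3,:3]=Ro.from_rotvec(pose[1]).as_matrix();T[:3,3]=pose[0];T=T@M['T_tool_cam']
        return T[:3,3],d@T[:3,:3].T
    d=np.hstack([d,np.ones((len(d),1))]);return -M['R'].T@M['t'],d@M['R']
def plane(name,uv,z,pose=None):
    o,d=ray(name,uv,pose);return o+d*((z-o[2])/d[:,2])[:,None]
def tri(r1,r2):
    (o1,d1),(o2,d2)=r1,r2;d1=d1[0];d2=d2[0]
    k=np.linalg.lstsq(np.c_[d1,-d2],o2-o1,rcond=None)[0];a=o1+k[0]*d1;b=o2+k[1]*d2
    return (a+b)/2,np.linalg.norm(a-b)
def goto(xyz,yaw=0.):
    "travel, turn to: tool down, tool y along world y turned by yaw(deg)"
    s=ctrl.get_state();R=Ro.from_rotvec(s['tool_rot'])
    G=Ro.from_euler('z',yaw,degrees=True)*Ro.from_matrix(np.diag([-1.,1,-1]))
    return (R.inv().apply(np.array(xyz)-s['position']).round(4),(R.inv()*G).as_rotvec(degrees=True).round(2))
def shot(tag):
    s=ctrl.get_state();im=ctrl.get_image('wrist');cv2.imwrite(f'pics/{tag}.png',im[:,:,::-1]);return im,(s['position'],s['tool_rot'])
def rd(f): return cv2.imread(f)[:,:,::-1].copy()
E
python3 - <<'E'
from h import *
np.set_printoptions(precision=4,suppress=True)
T,S=rd('pics/top0.png'),rd('pics/scene0.png')
for c in RNG:
    for n,im in(('top',T),('scene',S)):
        for k in blobs(im,c):
            (u,v)=k[:,0].mean(0); m=cv2.moments(k);u,v=m['m10']/m['m00'],m['m01']/m['m00']
            z={'blue':.012,'yellow':.012,'lime':.008,'green':.03}.get(c,.025)
            print(c,n,int(cv2.contourArea(k)),round(u,1),round(v,1),plane(n,(u,v),z)[0,:2])
E
```

```text
blue top 2237 379.0 178.9 [ 0.5936 -0.2268]
blue scene 4522 233.3 18.7 [-0.4184  0.8805]
blue scene 3312 209.7 304.6 [ 0.5997 -0.2278]
blue scene 1677 52.9 39.9 [-0.7835  0.2674]
blue scene 707 453.3 18.0 [0.283  1.4728]
blue scene 587 508.0 262.8 [0.9666 0.2168]
blue scene 76 317.1 3.8 [-0.2662  1.263 ]
yellow top 2343 170.1 178.9 [0.596  0.2434]
yellow scene 1606 355.1 183.8 [0.6011 0.2405]
lime top 958 280.8 179.0 [ 0.5954 -0.0052]
lime scene 704 288.0 238.4 [ 0.5956 -0.0018]
green top 116 202.0 251.6 [0.4312 0.1654]
green scene 122 279.4 164.8 [0.432  0.1657]
brass top 2502 170.2 178.9 [0.593 0.24 ]
brass top 405 424.6 282.5 [ 0.3622 -0.3137]
brass top 313 256.5 239.9 [0.4562 0.0484]
brass top 182 12.6 193.4 [0.562  0.5856]
brass top 77 8.6 215.5 [0.5129 0.5904]
brass scene 8162 514.8 44.3 [0.5901 1.3082]
brass scene 2722 406.2 21.8 [0.172  1.2708]
brass scene 1756 355.1 183.6 [0.6092 0.2255]
brass scene 1408 140.6 52.8 [-0.3941  0.3857]
brass scene 640 90.9 262.8 [ 0.362  -0.3117]
brass scene 615 181.1 48.0 [-0.3173  0.5074]
brass scene 546 27.5 76.9 [-0.5159  0.027 ]
brass scene 508 66.7 96.3 [-0.295   0.0343]
brass scene 428 253.8 193.0 [0.4545 0.0491]
brass scene 305 39.0 114.3 [-0.256  -0.0766]
brass scene 267 9.0 126.6 [-0.2548 -0.1653]
brass scene 190 318.8 20.4 [-0.1084  1.0601]
brass scene 63 410.4 114.7 [0.5509 0.5976]
brass scene 49 556.2 185.7 [0.9638 0.5142]
copper top 917 10.3 207.1 [0.5316 0.5884]
copper top 600 137.6 272.0 [0.3884 0.3037]
copper top 558 360.0 264.3 [ 0.4019 -0.1758]
copper top 104 292.7 242.0 [ 0.4511 -0.0306]
copper scene 5842 427.2 81.6 [0.4893 0.8218]
copper scene 1926 355.0 183.6 [0.6091 0.2253]
copper scene 714 159.4 236.9 [ 0.4054 -0.1808]
copper scene 538 254.0 193.1 [0.455  0.0491]
copper scene 418 301.1 137.6 [0.3909 0.3034]
copper scene 306 37.8 114.4 [-0.2579 -0.0794]
copper scene 290 9.5 126.4 [-0.2548 -0.1638]
copper scene 261 144.8 72.6 [-0.2496  0.2916]
```

```bash
python3 -c "
from h import *
print(goto((.455,.049,.2)))"
```

```text
(array([-0.4114, -0.4493,  0.0364]), array([-8.000e-02, -1.000e-02, -1.981e+01]))
```

Call:
step_arm(commands=[{"travel":[-0.027,-0.03,0.002],"turn":[0,0,-4]},{"travel":[-0.055,-0.06,0.005],"turn":[0,0,-8]},{"travel":[-0.082,-0.09,0.007],"turn":[0,0,-12]},{"travel":[-0.11,-0.12,0.01],"turn":[0,0,-16]},{"travel":[-0.137,-0.15,0.012],"turn":[0,0,-19.8]}], gripper=1)

```text
time: 0.65
position: [0.2989, 0.4221, 0.2241]
tool_rot: [0.004, -3.141, 0.001]
ft_force: [0.9, 0.2, -0.4]
grip_width: 0.998
grip_force: 0.0
```

Call:
step_arm(commands=[{"travel":[-0.016,-0.037,0.002]},{"travel":[-0.031,-0.075,0.005]},{"travel":[-0.047,-0.112,0.007]},{"travel":[-0.062,-0.15,0.01]},{"travel":[-0.078,-0.187,0.012]}])

```text
$.commands[0]: bad value
```

Call:
step_arm(commands=[{"travel":[-0.078,-0.187,0.012]},{"travel":[-0.078,-0.187,0.012]},{"travel":[-0.078,-0.187,0.012]},{"travel":[-0.078,-0.187,0.012]},{"travel":[-0.078,-0.187,0.012]}])

```text
$.commands[0]: bad value
```

Call:
step_arm(commands=[{"travel":[-0.016,-0.037,0.002],"turn":[0,0,0]},{"travel":[-0.031,-0.075,0.005],"turn":[0,0,0]},{"travel":[-0.047,-0.112,0.007],"turn":[0,0,0]},{"travel":[-0.062,-0.15,0.01],"turn":[0,0,0]},{"travel":[-0.078,-0.187,0.012],"turn":[0,0,0]}])

```text
time: 1.15
position: [0.3765, 0.2352, 0.2123]
tool_rot: [-0.0, -3.141, -0.0]
ft_force: [0.0, 0.0, -0.0]
grip_width: 1.001
grip_force: 0.0
```

Call:
step_arm(commands=[{"travel":[-0.078,-0.187,0.012],"turn":[0,0,0]},{"travel":[-0.078,-0.187,0.012],"turn":[0,0,0]},{"travel":[-0.078,-0.187,0.012],"turn":[0,0,0]},{"travel":[-0.078,-0.187,0.012],"turn":[0,0,0]},{"travel":[-0.078,-0.187,0.012],"turn":[0,0,0]}])

```text
time: 1.65
position: [0.4557, 0.0429, 0.2005]
tool_rot: [0.017, 3.141, -0.003]
ft_force: [-0.3, 0.5, -0.3]
grip_width: 1.0
grip_force: 0.0
```

```bash
python3 -c "
from h import *
s=ctrl.get_state();print(s['position'],s['tool_rot'],s['time'])
im,p=shot('w1');print(p)"
```

```text
[0.45570942 0.04290959 0.20047533] [ 0.01685631  3.14072785 -0.00344253] 1.65
(array([0.45570942, 0.04290959, 0.20047533]), array([ 0.01685631,  3.14072785, -0.00344253]))
```

View pics/w1.png

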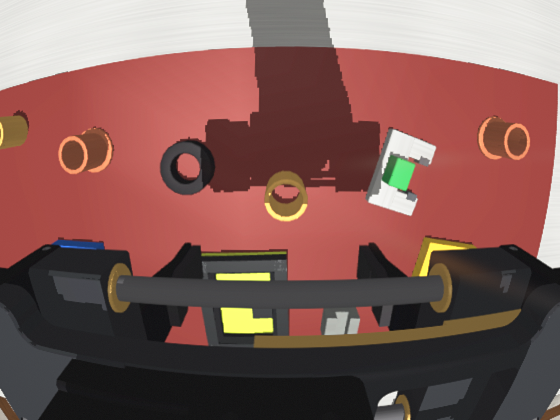

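The wrist view shows plain B's rim near (286,200), the gauge near (402,172) with its mouth to the right (+y), and the foam's lime floor at (246,305).

Run:
```python
from h import *
np.set_printoptions(precision=4,suppress=True)
T,S,W=rd('pics/top0.png'),rd('pics/scene0.png'),rd('pics/w1.png')
p=(np.array([0.45570942,0.04290959,0.20047533]),np.array([0.01685631,3.14072785,-0.00344253]))
def cen(im,c,near,r=18):
    best=min(blobs(im,c),key=lambda k:np.linalg.norm(k[:,0].mean(0)-near));m=cv2.moments(cv2.convexHull(best));return np.array([m['m10']/m['m00'],m['m01']/m['m00']])
for n,c,a,b,w in(('plainA','brass',(425,283),(91,263),None),('plainB','brass',(257,240),(254,193),(286,197)),('fl1','copper',(360,264),(159,237),(85,150)),
  ('fl2','copper',(138,272),(301,138),(505,140)),('grip','green',(202,252),(279,165),(402,173)),('lime','lime',(281,179),(288,238),None),('blue','blue',(379,179),(210,305),None),('yel','yellow',(170,179),(355,184),None)):
    a=cen(T,c,a);b=cen(S,c,b);P,e=tri(ray('top',a),ray('scene',b));print(n,P,'gap',round(e,4),end=' ')
    if w is not None: print('wrist',plane('wrist',cen(W,c,w),P[2],p)[0,:2],end='')
    print()
# tray orientation and rim from minAreaRect in world at rim height, two views
for c,z,near in(('blue',.02,((379,179),(210,305))),('yellow',.02,((170,179),(355,184))),('lime',.008,((281,179),(288,238)))):
    for n,im,q in(('top',T,near[0]),('scene',S,near[1])):
        k=min(blobs(im,c),key=lambda k:np.linalg.norm(k[:,0].mean(0)-q))
        X=plane(n,k[:,0].astype(float),z)[:,:2].astype(np.float32)*1000;print(c,n,cv2.minAreaRect(X))
# gauge: bright grey pixels near block
for n,im,q,pp in(('top',T,(200,251),None),('wrist',W,(402,172),p)):
    h=cv2.cvtColor(im,cv2.COLOR_RGB2HSV);m=cv2.inRange(h,(0,0,90),(180,70,255))|mask(im,'green')
    cs,_=cv2.findContours(m,cv2.RETR_EXTERNAL,cv2.CHAIN_APPROX_NONE)
    k=min([k for k in cs if cv2.contourArea(k)>100],key=lambda k:np.linalg.norm(k[:,0].mean(0)-q))
    X=plane(n,k[:,0].astype(float),.016,pp)[:,:2].astype(np.float32)*1000;print('gauge',n,cv2.minAreaRect(X))
```

```text
plainA [ 0.3628 -0.3127  0.0263] gap 0.0014 
plainB [0.4558 0.048  0.0267] gap 0.0007 wrist [0.4575 0.0483]
fl1 [ 0.4057 -0.178   0.024 ] gap 0.0052 wrist [ 0.4016 -0.1774]
fl2 [0.3878 0.3074 0.022 ] gap 0.0005 wrist [0.3883 0.3074]
grip [0.4314 0.1657 0.0297] gap 0.0006 wrist [0.4323 0.1661]
lime [ 0.5958 -0.0013  0.0098] gap 0.0023 
blue [ 0.5959 -0.2266  0.0075] gap 0.0026 
yel [0.5978 0.2452 0.0074] gap 0.0017 
blue top ((592.6587524414062, -224.96102905273438), (76.91705322265625, 152.934814453125), 87.89009094238281)
blue scene ((599.665283203125, -230.0543670654297), (83.74720001220703, 160.5846405029297), 88.13542938232422)
yellow top ((595.095703125, 241.20736694335938), (80.90296936035156, 154.130859375), 80.011962890625)
yellow scene ((601.6801147460938, 232.99754333496094), (93.82112121582031, 163.99441528320312), 79.69473266601562)
lime top ((595.736328125, -2.3875389099121094), (65.56227111816406, 92.47071075439453), 89.99787902832031)
lime scene ((593.8648681640625, 1.8968009948730469), (90.3614730834961, 60.148345947265625), 1.5582531690597534)
gauge top ((554.8492431640625, -6.114013671875), (1331.5703125, 949.4146118164062), 89.86769104003906)
gauge wrist ((434.38079833984375, 174.38735961914062), (61.1097412109375, 84.78143310546875), 72.7386245727539)
```

```bash
python3 -c "
from h import *
s=ctrl.get_state();print(s['position'],s['tool_rot'],s['time'])
print(goto((.457,.048,.038)))"
```

```text
[0.45499361 0.04605119 0.20042108] [ 1.21163779e-02  3.14151964e+00 -7.59399958e-04] 1.7
(array([-0.002 ,  0.002 ,  0.1624]), array([-0.03,  0.  , -0.44]))
```

Call:
step_arm(commands=[{"travel":[-0.002,0,0.045],"turn":[0,0,0]},{"travel":[-0.002,0,0.09],"turn":[0,0,0]},{"travel":[-0.002,0,0.135],"turn":[0,0,0]},{"travel":[-0.002,0,0.162],"turn":[0,0,0]},{"travel":[-0.002,0,0.162],"turn":[0,0,0]}])

```text
time: 2.2
position: [0.4523, 0.0505, 0.0349]
tool_rot: [0.002, -3.133, 0.004]
ft_force: [-0.3, -0.4, -1.1]
grip_width: 1.0
grip_force: 0.0
```

Call:
step_arm(commands=[{"travel":[0,0,0],"turn":[0,0,0]},{"travel":[0,0,0],"turn":[0,0,0]},{"travel":[0,0,0],"turn":[0,0,0]},{"travel":[0,0,0],"turn":[0,0,0]},{"travel":[0,0,0],"turn":[0,0,0]}], gripper=0.3, force=25)

```text
time: 2.7
position: [0.4569, 0.0502, 0.0394]
tool_rot: [0.0, 3.14, 0.001]
ft_force: [0.2, 0.1, -0.8]
grip_width: 0.635
grip_force: 0.0
```

Call:
step_arm(commands=[{"travel":[0,0,0],"turn":[0,0,0]},{"travel":[0,0,0],"turn":[0,0,0]},{"travel":[0,0,0],"turn":[0,0,0]},{"travel":[0,0,0],"turn":[0,0,0]}])

```text
time: 3.1
position: [0.4566, 0.0497, 0.0389]
tool_rot: [0.001, 3.141, -0.0]
ft_force: [-0.6, -1.0, 4.0]
grip_width: 0.478
grip_force: 25.0
```

Call:
step_arm(commands=[{"travel":[0,0,-0.03],"turn":[0,0,0]},{"travel":[0,0,-0.07],"turn":[0,0,0]},{"travel":[-0.01,-0.015,-0.09],"turn":[0,0,0]},{"travel":[-0.03,-0.048,-0.09],"turn":[0,0,0]},{"travel":[-0.054,-0.087,-0.09],"turn":[0,0,0]}])

```text
time: 3.6
position: [0.5107, -0.0359, 0.1289]
tool_rot: [-0.006, 3.141, 0.004]
ft_force: [0.1, 0.4, -2.1]
grip_width: 0.477
grip_force: 25.0
```

Call:
step_arm(commands=[{"travel":[-0.024,-0.038,0],"turn":[0,0,0]},{"travel":[-0.048,-0.076,0],"turn":[0,0,0]},{"travel":[-0.072,-0.114,0],"turn":[0,0,0]},{"travel":[-0.096,-0.152,0],"turn":[0,0,0]},{"travel":[-0.12,-0.19,0],"turn":[0,0,0]}])

```text
time: 4.1
position: [0.6307, -0.2277, 0.1271]
tool_rot: [0.001, -3.14, -0.002]
ft_force: [0.9, 0.3, -1.9]
grip_width: 0.478
grip_force: 25.0
```

Call:
step_arm(commands=[{"travel":[0,0,0],"turn":[0,0,0]},{"travel":[0,0,0],"turn":[0,0,0]},{"travel":[0,0,0],"turn":[0,0,0]},{"travel":[0,0,0],"turn":[0,0,0]}])

```text
time: 4.5
position: [0.6302, -0.225, 0.1283]
tool_rot: [0.003, -3.141, -0.003]
ft_force: [0.4, 0.2, -1.2]
grip_width: 0.479
grip_force: 25.0
```

Run:
```python
from h import *
np.set_printoptions(precision=4,suppress=True)
s=ctrl.get_state();print(s['position'],s['tool_rot'],s['grip_width'])
im,p=shot('w2');cv2.imwrite('pics/top2.png',ctrl.get_image('top')[:,:,::-1]);cv2.imwrite('pics/sc2.png',ctrl.get_image('scene')[:,:,::-1])
cv2.imwrite('pics/w2s.png',np.vstack([cv2.imread('pics/w2.png')[:,:,:],cv2.imread('pics/top2.png')])[::2,::2])
```

```text
[ 0.6302 -0.225   0.1283] [ 0.0031 -3.1413 -0.0026] 0.4788307943834059
```

View pics/w2.png

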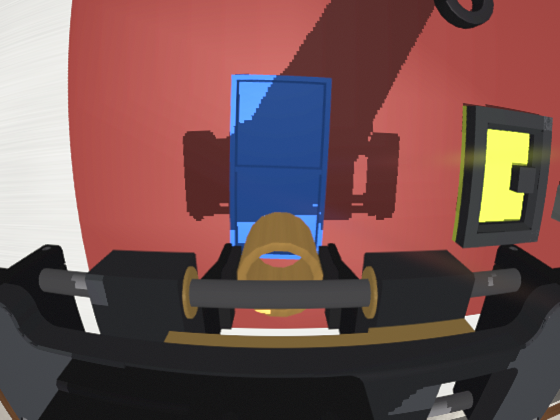

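The bushing hangs upright in the grip over the tray's far bay. The near tray corners are at (232,75) and (331,79), and the divider runs from (233,165) to (326,168).

Run:
```python
from h import *
np.set_printoptions(precision=4,suppress=True)
s=ctrl.get_state();p=(s['position'],s['tool_rot'])
uv=np.array([(232,75),(331,79),(235,166),(326,168)],float)
P=plane('wrist',uv,.02,p);print(P)
M=ctrl.camera_model('top')
for q in P:
    c=M['R']@q+M['t'];print(c[:2]/c[2]*M['fx']+[M['cx'],M['cy']])
c=blobs(rd('pics/top0.png'),'blue')[0];print(cv2.boxPoints(cv2.minAreaRect(c)))
```

```text
[[ 0.5182 -0.2634  0.02  ]
 [ 0.5212 -0.1856  0.02  ]
 [ 0.5916 -0.2619  0.02  ]
 [ 0.5931 -0.1884  0.02  ]]
[397.5764 211.3387]
[362.4248 210.1893]
[395.4908 178.912 ]
[362.6863 178.4107]
[[362. 212.]
 [362. 145.]
 [396. 145.]
 [396. 212.]]
```

Call:
step_arm(commands=[{"travel":[0,0,0.03],"turn":[0,0,0]},{"travel":[0,0,0.055],"turn":[0,0,0]},{"travel":[0,0,0.072],"turn":[0,0,0]},{"travel":[0,0,0.08],"turn":[0,0,0]},{"travel":[0,0,0.085],"turn":[0,0,0]}])

```text
time: 5.15
position: [0.6303, -0.2269, 0.0432]
tool_rot: [0.0, -3.141, -0.0]
ft_force: [-0.6, -0.2, -0.7]
grip_width: 0.477
grip_force: 25.0
```

Call:
step_arm(commands=[{"travel":[0,0,0],"turn":[0,0,0]},{"travel":[0,0,0],"turn":[0,0,0]},{"travel":[0,0,0],"turn":[0,0,0]}])

```text
time: 5.45
position: [0.6309, -0.2274, 0.0446]
tool_rot: [0.0, 3.14, -0.001]
ft_force: [0.8, -0.0, -1.4]
grip_width: 0.478
grip_force: 25.0
```

Call:
step_arm(commands=[{"travel":[0,0,0.001],"turn":[0,0,0]},{"travel":[0,0,0.002],"turn":[0,0,0]},{"travel":[0,0,0.002],"turn":[0,0,0]}])

```text
time: 5.75
position: [0.6308, -0.2272, 0.0429]
tool_rot: [0.0, 3.14, 0.0]
ft_force: [-1.7, 1.1, 5.4]
grip_width: 0.48
grip_force: 25.0
```

Call:
step_arm(commands=[{"travel":[0,0,0],"turn":[0,0,0]},{"travel":[0,0,0],"turn":[0,0,0]},{"travel":[0,0,0],"turn":[0,0,0]},{"travel":[0,0,0],"turn":[0,0,0]}], gripper=0.8)

```text
time: 6.15
position: [0.6302, -0.2271, 0.0413]
tool_rot: [-0.0, -3.141, 0.0]
ft_force: [-0.3, 0.3, 0.1]
grip_width: 0.744
grip_force: 0.0
```

Call:
step_arm(commands=[{"travel":[0,0,-0.025],"turn":[0,0,0]},{"travel":[0,0,-0.06],"turn":[0,0,0]},{"travel":[0,0,-0.1],"turn":[0,0,0]},{"travel":[0,0,-0.14],"turn":[0,0,0]},{"travel":[0.02,0,-0.15],"turn":[0,0,0]}], gripper=1)

```text
time: 6.65
position: [0.6141, -0.2275, 0.1966]
tool_rot: [-0.003, 3.133, -0.004]
ft_force: [1.5, -0.1, 0.7]
grip_width: 0.994
grip_force: 0.0
```

```bash
python3 -c "
from h import *
print(goto((.3625,-.313,.17)));print(ctrl.get_state()['position'])"
```

```text
(array([ 0.252 , -0.0849,  0.0247]), array([-0.16,  0.5 ,  0.1 ]))
[ 0.61411162 -0.22754254  0.19662746]
```

Call:
step_arm(commands=[{"travel":[0.04,-0.014,0],"turn":[0,0,0]},{"travel":[0.085,-0.03,0],"turn":[0,0,0]},{"travel":[0.13,-0.046,0.01],"turn":[0,0,0]},{"travel":[0.175,-0.061,0.01],"turn":[0,0,0]},{"travel":[0.215,-0.075,0.022],"turn":[0,0,0]}])

```text
time: 7.15
position: [0.3936, -0.3033, 0.1701]
tool_rot: [0.002, 3.139, -0.001]
ft_force: [-0.6, -0.9, 0.8]
grip_width: 0.998
grip_force: 0.0
```

Call:
step_arm(commands=[{"travel":[0.033,-0.011,0],"turn":[0,0,0]},{"travel":[0.033,-0.011,0],"turn":[0,0,0]},{"travel":[0.033,-0.011,0],"turn":[0,0,0]},{"travel":[0.033,-0.011,0],"turn":[0,0,0]}])

```text
time: 7.55
position: [0.3634, -0.3126, 0.1698]
tool_rot: [-0.002, 3.141, -0.0]
ft_force: [-0.7, 0.7, 0.8]
grip_width: 1.001
grip_force: 0.0
```

Run:
```python
from h import *
im,p=shot('w3');print(p)
for c in('brass','copper'):
  for k in blobs(im,c,150):
    m=cv2.moments(cv2.convexHull(k));uv=(m['m10']/m['m00'],m['m01']/m['m00']);print(c,uv,plane('wrist',uv,.025,p)[0])
print(goto((.3625,-.313,.038)))
cv2.imwrite('pics/s3.png',ctrl.get_image('scene')[:,:,::-1])
```

```text
(array([ 0.36343573, -0.31259927,  0.16980547]), array([-1.77879245e-03,  3.14068541e+00, -4.02252498e-04]))
brass (390.5653484784742, 330.9245898190997) [ 0.51832121 -0.18313798  0.025     ]
brass (280.8309757851834, 203.55941820506672) [ 0.3654654  -0.31174246  0.025     ]
brass (440.045879654138, 287.50044115052054) [ 0.4629667  -0.13052801  0.025     ]
brass (119.1162669447341, 287.4748001390337) [ 0.46337857 -0.49498401  0.025     ]
brass (3.908946951702296, 202.73634204275535) [ 0.36249055 -0.65705669  0.025     ]
brass (403.38762886597937, 406.03642611683847) [ 0.66600408 -0.13354413  0.025     ]
copper (409.7363986199575, 237.32596868365178) [ 0.4006497  -0.17950369  0.025     ]
(array([ 0.0011, -0.0004,  0.1317]), array([-0.03,  0.02,  0.09]))
```

View pics/s3.png

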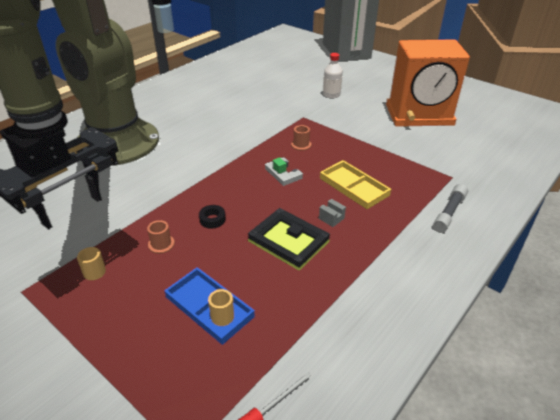

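Plain B stands upright in the far bay at (221,307). Plain A is now under the gripper.

Call:
step_arm(commands=[{"travel":[-0.001,0,0.04],"turn":[0,0,0]},{"travel":[-0.001,0,0.08],"turn":[0,0,0]},{"travel":[-0.001,0,0.115],"turn":[0,0,0]},{"travel":[-0.001,0,0.131],"turn":[0,0,0]},{"travel":[-0.001,0,0.131],"turn":[0,0,0]}], gripper=0.8)

```text
time: 8.15
position: [0.3619, -0.3116, 0.036]
tool_rot: [0.002, -3.135, -0.002]
ft_force: [-0.7, 0.5, 0.1]
grip_width: 0.805
grip_force: 0.0
```

Call:
step_arm(commands=[{"travel":[0,0,0],"turn":[0,0,0]},{"travel":[0,0,0],"turn":[0,0,0]},{"travel":[0,0,0],"turn":[0,0,0]},{"travel":[0,0,0],"turn":[0,0,0]},{"travel":[0,0,0],"turn":[0,0,0]}], gripper=0.3)

```text
time: 8.65
position: [0.364, -0.3128, 0.0393]
tool_rot: [-0.0, 3.14, 0.001]
ft_force: [-0.3, 1.8, 4.8]
grip_width: 0.48
grip_force: 25.0
```

Call:
step_arm(commands=[{"travel":[0,0,0],"turn":[0,0,0]},{"travel":[0,0,0],"turn":[0,0,0]},{"travel":[0,0,0],"turn":[0,0,0]}])

```text
time: 8.95
position: [0.3639, -0.3128, 0.0393]
tool_rot: [-0.0, 3.14, 0.001]
ft_force: [-1.1, 2.8, 6.1]
grip_width: 0.484
grip_force: 25.0
```

Call:
step_arm(commands=[{"travel":[0,0,-0.03],"turn":[0,0,0]},{"travel":[0,0,-0.07],"turn":[0,0,0]},{"travel":[-0.015,0.007,-0.09],"turn":[0,0,0]},{"travel":[-0.045,0.02,-0.09],"turn":[0,0,0]},{"travel":[-0.085,0.039,-0.09],"turn":[0,0,0]}])

```text
time: 9.45
position: [0.4481, -0.2752, 0.1296]
tool_rot: [0.007, 3.139, 0.0]
ft_force: [0.5, -1.0, -2.5]
grip_width: 0.479
grip_force: 25.0
```

Call:
step_arm(commands=[{"travel":[-0.04,0.018,0],"turn":[0,0,0]},{"travel":[-0.08,0.036,0],"turn":[0,0,0]},{"travel":[-0.108,0.049,0],"turn":[0,0,0]},{"travel":[-0.108,0.049,0],"turn":[0,0,0]},{"travel":[-0.108,0.049,0],"turn":[0,0,0]}])

```text
time: 9.95
position: [0.5559, -0.2247, 0.1276]
tool_rot: [0.002, -3.139, 0.001]
ft_force: [-0.9, -0.4, -2.7]
grip_width: 0.481
grip_force: 25.0
```

Call:
step_arm(commands=[{"travel":[0,0,0.03],"turn":[0,0,0]},{"travel":[0,0,0.055],"turn":[0,0,0]},{"travel":[0,0,0.072],"turn":[0,0,0]},{"travel":[0,0,0.08],"turn":[0,0,0]},{"travel":[0,0,0.084],"turn":[0,0,0]}])

```text
time: 10.45
position: [0.5556, -0.2256, 0.0441]
tool_rot: [-0.002, -3.141, -0.0]
ft_force: [0.3, 0.2, -2.4]
grip_width: 0.482
grip_force: 25.0
```

Call:
step_arm(commands=[{"travel":[0,0,0.001],"turn":[0,0,0]},{"travel":[0,0,0.002],"turn":[0,0,0]},{"travel":[0,0,0.002],"turn":[0,0,0]},{"travel":[0,0,0.002],"turn":[0,0,0]}])

```text
time: 10.85
position: [0.557, -0.2254, 0.0434]
tool_rot: [0.0, 3.14, -0.001]
ft_force: [-0.0, -0.4, 0.3]
grip_width: 0.48
grip_force: 25.0
```

Call:
step_arm(commands=[{"travel":[0,0,0.001],"turn":[0,0,0]},{"travel":[0,0,0.001],"turn":[0,0,0]},{"travel":[0,0,0.001],"turn":[0,0,0]},{"travel":[0,0,0.001],"turn":[0,0,0]}], gripper=0.8)

```text
time: 11.25
position: [0.5564, -0.225, 0.0416]
tool_rot: [0.0, 3.141, 0.0]
ft_force: [0.1, 0.6, -1.3]
grip_width: 0.744
grip_force: 0.0
```

Call:
step_arm(commands=[{"travel":[0,0,-0.025],"turn":[0,0,0]},{"travel":[0,0,-0.06],"turn":[0,0,0]},{"travel":[0,0,-0.1],"turn":[0,0,0]},{"travel":[0.015,0.004,-0.13],"turn":[0,0,0]},{"travel":[0.05,0.015,-0.13],"turn":[0,0,0]}])

```text
time: 11.75
position: [0.5102, -0.212, 0.1763]
tool_rot: [0.0, 3.132, -0.006]
ft_force: [-0.7, 0.4, 0.2]
grip_width: 0.796
grip_force: 0.0
```

Call:
step_arm(commands=[{"travel":[0.04,0.012,0],"turn":[0,0,0]},{"travel":[0.08,0.025,0],"turn":[0,0,0]},{"travel":[0.105,0.032,0],"turn":[0,0,0]},{"travel":[0.105,0.032,0],"turn":[0,0,0]},{"travel":[0.105,0.032,0],"turn":[0,0,0]}])

```text
time: 12.25
position: [0.4017, -0.1779, 0.1721]
tool_rot: [0.0, 3.139, 0.002]
ft_force: [0.4, 0.9, 0.0]
grip_width: 0.8
grip_force: 0.0
```

Run:
```python
from h import *
im,p=shot('w4');print(p)
for c in('brass','copper'):
  for k in blobs(im,c,150):
    m=cv2.moments(cv2.convexHull(k));uv=(m['m10']/m['m00'],m['m01']/m['m00']);print(c,uv,plane('wrist',uv,.025,p)[0])
print(goto((.4025,-.178,.038)))
```

```text
(array([ 0.4017261 , -0.17793631,  0.17205016]), array([1.20345197e-04, 3.13912024e+00, 1.61876114e-03]))
brass (346.37530160539563, 327.16682815616986) [ 0.54902524 -0.1023549   0.025     ]
brass (144.67933668716228, 289.4618967765977) [ 0.50295622 -0.32841072  0.025     ]
brass (414.2583053378126, 289.3609555804404) [ 0.50302916 -0.02777119  0.025     ]
copper (279.3515105453164, 199.10462980556082) [ 0.40024815 -0.17827886  0.025     ]
(array([-1.00e-04,  2.00e-04,  1.34e-01]), array([ 0.  ,  0.11, -0.01]))
```

View pics/w4.png

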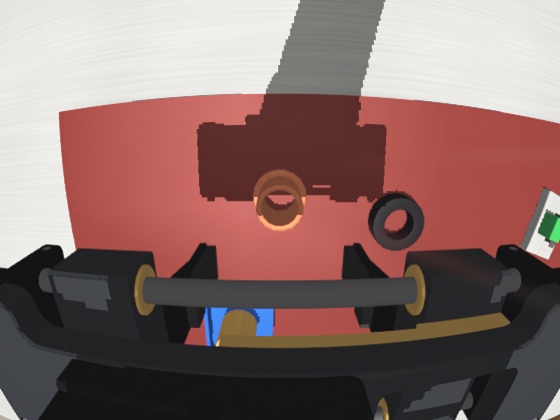

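Flanged bushing 1's top rim is centred near (280,207) directly beneath the tool. The ring at (397,221) is clear of the fingers.

Call:
step_arm(commands=[{"travel":[0,0,0.04],"turn":[0,0,0]},{"travel":[0,0,0.08],"turn":[0,0,0]},{"travel":[0,0,0.115],"turn":[0,0,0]},{"travel":[0,0,0.133],"turn":[0,0,0]},{"travel":[0,0,0.133],"turn":[0,0,0]}])

```text
time: 12.8
position: [0.3997, -0.1784, 0.0361]
tool_rot: [-0.001, -3.135, 0.003]
ft_force: [-1.0, -0.5, 0.5]
grip_width: 0.799
grip_force: 0.0
```

Call:
step_arm(commands=[{"travel":[0,0,0],"turn":[0,0,0]},{"travel":[0,0,0],"turn":[0,0,0]},{"travel":[0,0,0],"turn":[0,0,0]},{"travel":[0,0,0],"turn":[0,0,0]},{"travel":[0,0,0],"turn":[0,0,0]}], gripper=0.3)

```text
time: 13.3
position: [0.402, -0.178, 0.0393]
tool_rot: [0.0, 3.14, 0.001]
ft_force: [0.5, 0.1, 3.4]
grip_width: 0.484
grip_force: 25.0
```

Call:
step_arm(commands=[{"travel":[0,0,0],"turn":[0,0,0]},{"travel":[0,0,0],"turn":[0,0,0]},{"travel":[0,0,0],"turn":[0,0,0]}])

```text
time: 13.6
position: [0.402, -0.178, 0.0393]
tool_rot: [0.0, 3.14, 0.001]
ft_force: [-0.6, 1.4, 5.8]
grip_width: 0.48
grip_force: 25.0
```

Call:
step_arm(commands=[{"travel":[0,0,-0.03],"turn":[0,0,0]},{"travel":[0,0,-0.07],"turn":[0,0,0]},{"travel":[-0.01,0.018,-0.09],"turn":[0,0,0]},{"travel":[-0.025,0.045,-0.09],"turn":[0,0,0]},{"travel":[-0.046,0.083,-0.09],"turn":[0,0,0]}])

```text
time: 14.1
position: [0.4474, -0.0956, 0.1293]
tool_rot: [0.006, 3.14, 0.001]
ft_force: [0.6, -0.1, -2.0]
grip_width: 0.479
grip_force: 25.0
```

Call:
step_arm(commands=[{"travel":[-0.021,0.037,0],"turn":[0,0,0]},{"travel":[-0.042,0.074,0],"turn":[0,0,0]},{"travel":[-0.063,0.112,0],"turn":[0,0,0]},{"travel":[-0.084,0.149,0],"turn":[0,0,0]},{"travel":[-0.104,0.186,0],"turn":[0,0,0]}])

```text
time: 14.6
position: [0.5514, 0.0925, 0.1278]
tool_rot: [-0.0, -3.14, 0.001]
ft_force: [-0.1, -0.1, -1.4]
grip_width: 0.479
grip_force: 25.0
```

Call:
step_arm(commands=[{"travel":[-0.02,0.036,0],"turn":[0,0,3]},{"travel":[-0.04,0.072,0],"turn":[0,0,6]},{"travel":[-0.06,0.108,0],"turn":[0,0,10]},{"travel":[-0.08,0.145,0],"turn":[0,0,10]},{"travel":[-0.08,0.145,0],"turn":[0,0,10]}])

```text
time: 15.1
position: [0.6311, 0.2443, 0.1264]
tool_rot: [-0.26, -3.13, -0.004]
ft_force: [-1.9, 1.7, -2.2]
grip_width: 0.477
grip_force: 25.0
```

Call:
step_arm(commands=[{"travel":[0,0,0],"turn":[0,0,0]},{"travel":[0,0,0],"turn":[0,0,0]},{"travel":[0,0,0],"turn":[0,0,0]}])

```text
time: 15.4
position: [0.6311, 0.2341, 0.1285]
tool_rot: [-0.278, -3.129, 0.001]
ft_force: [-0.5, -1.7, -2.4]
grip_width: 0.483
grip_force: 25.0
```

Run:
```python
from h import *
im,p=shot('w5');print(p,goto((.632,.236,.045),-10))
```

```text
(array([0.6311384 , 0.23405848, 0.12854476]), array([-2.77554154e-01, -3.12896135e+00,  8.76494261e-04])) (array([-0.0004,  0.0018,  0.0838]), array([-0.01, -0.  , -0.13]))
```

View pics/w5.png

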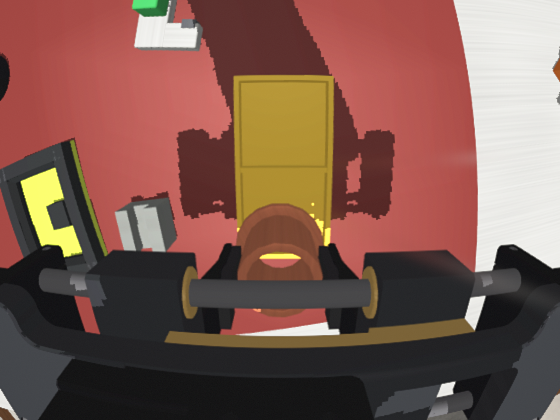

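The yellow tray is aligned with the tool. Its near corners are at (234,76) and (333,76), the divider runs from (237,165) to (328,165), and the vee-block at (147,222) is clear.

Run:
```python
from h import *
s=ctrl.get_state();p=(s['position'],s['tool_rot']);print(p)
P=plane('wrist',np.array([(234,76),(333,76),(237,165),(328,165)],float),.02,p);print(P)
a=(P[0]+P[1])/2;d=np.array([np.cos(np.radians(-10)),np.sin(np.radians(-10)),0]);b=(P[2]+P[3])/2
print('centre',a+.076*d,b+d*0.002,'axis',np.degrees(np.arctan2(*(b-a)[1::-1])), np.degrees(np.arctan2(*(P[1]-P[0])[1::-1])))
```

```text
(array([0.63125816, 0.23427046, 0.12875781]), array([-2.77353413e-01, -3.12930466e+00,  2.67924958e-04]))
[[0.51526038 0.21832903 0.02      ]
 [0.52866905 0.29494755 0.02      ]
 [0.58610844 0.20719854 0.02      ]
 [0.59893069 0.27936963 0.02      ]]
centre [0.59681011 0.24344103 0.02      ] [0.59448918 0.24293679 0.02      ] axis -10.717821965079223 80.07344261089168
```

Call:
step_arm(commands=[{"travel":[0,0.002,0.03],"turn":[0,0,0]},{"travel":[0,0.002,0.055],"turn":[0,0,0]},{"travel":[0,0.002,0.072],"turn":[0,0,0]},{"travel":[0,0.002,0.08],"turn":[0,0,0]},{"travel":[0,0.002,0.084],"turn":[0,0,0]}])

```text
time: 15.95
position: [0.6316, 0.2374, 0.0442]
tool_rot: [-0.275, -3.129, 0.001]
ft_force: [0.5, -0.1, -1.9]
grip_width: 0.477
grip_force: 25.0
```

Call:
step_arm(commands=[{"travel":[0,0,0.001],"turn":[0,0,0]},{"travel":[0,0,0.002],"turn":[0,0,0]},{"travel":[0,0,0.002],"turn":[0,0,0]},{"travel":[0,0,0.002],"turn":[0,0,0]}])

```text
time: 16.35
position: [0.6323, 0.2381, 0.0435]
tool_rot: [0.274, 3.128, 0.001]
ft_force: [-0.2, 0.6, -0.9]
grip_width: 0.478
grip_force: 25.0
```

Call:
step_arm(commands=[{"travel":[0,0,0.001],"turn":[0,0,0]},{"travel":[0,0,0.001],"turn":[0,0,0]}])

```text
time: 16.55
position: [0.6323, 0.2381, 0.0434]
tool_rot: [0.274, 3.129, 0.002]
ft_force: [-1.4, -1.1, 5.5]
grip_width: 0.482
grip_force: 25.0
```

Call:
step_arm(commands=[{"travel":[0,0,0],"turn":[0,0,0]},{"travel":[0,0,0],"turn":[0,0,0]},{"travel":[0,0,0],"turn":[0,0,0]},{"travel":[0,0,0],"turn":[0,0,0]}], gripper=0.8)

```text
time: 16.95
position: [0.6317, 0.2379, 0.0415]
tool_rot: [0.274, 3.13, 0.0]
ft_force: [0.3, 0.6, 0.5]
grip_width: 0.749
grip_force: 0.0
```

Call:
step_arm(commands=[{"travel":[0,0,-0.025],"turn":[0,0,0]},{"travel":[0,0,-0.06],"turn":[0,0,0]},{"travel":[0,0,-0.1],"turn":[0,0,0]},{"travel":[0.015,0.002,-0.13],"turn":[0,0,0]},{"travel":[0.05,0.005,-0.13],"turn":[0,0,0]}])

```text
time: 17.45
position: [0.5881, 0.2504, 0.1771]
tool_rot: [0.28, 3.119, 0.006]
ft_force: [0.2, 0.2, 0.3]
grip_width: 0.799
grip_force: 0.0
```

Call:
step_arm(commands=[{"travel":[0.045,0.005,0],"turn":[0,0,0]},{"travel":[0.09,0.01,0],"turn":[0,0,0]},{"travel":[0.135,0.015,0],"turn":[0,0,0]},{"travel":[0.175,0.02,0],"turn":[0,0,0]},{"travel":[0.202,0.022,0],"turn":[0,0,0]}])

```text
time: 17.95
position: [0.3852, 0.3095, 0.1716]
tool_rot: [-0.27, -3.129, -0.001]
ft_force: [0.1, -0.0, -0.5]
grip_width: 0.797
grip_force: 0.0
```

Call:
step_arm(commands=[{"travel":[0,0,0],"turn":[0,0,0]},{"travel":[0,0,0],"turn":[0,0,0]},{"travel":[0,0,0],"turn":[0,0,0]}])

```text
time: 18.25
position: [0.3896, 0.3077, 0.1718]
tool_rot: [0.277, 3.128, 0.0]
ft_force: [0.4, -0.3, 0.4]
grip_width: 0.801
grip_force: 0.0
```

Run:
```python
from h import *
im,p=shot('w6');print(p)
for k in blobs(im,'copper',150):
    m=cv2.moments(cv2.convexHull(k));uv=(m['m10']/m['m00'],m['m01']/m['m00']);print(uv,plane('wrist',uv,.023,p)[0])
print(goto((.388,.307,.038),-10))
h=cv2.cvtColor(im,cv2.COLOR_RGB2HSV);m=cv2.inRange(h,(0,0,90),(180,70,255))|mask(im,'green')
for k in blobs(im,'green',150):
    q=cv2.moments(k);uv=(q['m10']/q['m00'],q['m01']/q['m00']);print('grip',uv,plane('wrist',uv,.03,p)[0])
cs,_=cv2.findContours(m,cv2.RETR_EXTERNAL,cv2.CHAIN_APPROX_NONE)
k=min([k for k in cs if cv2.contourArea(k)>300],key=lambda k:np.linalg.norm(k[:,0].mean(0)-uv))
print(cv2.minAreaRect(plane('wrist',k[:,0].astype(float),.016,p)[:,:2].astype(np.float32)*1000))
cv2.imwrite('pics/s6.png',ctrl.get_image('scene')[:,:,::-1])
```

```text
(array([0.38957499, 0.30767284, 0.17175707]), array([2.76827742e-01, 3.12838205e+00, 2.20315224e-04]))
(278.647032911711, 198.36983198036626) [0.38748986 0.3068995  0.023     ]
(541.1496658588528, 232.83623411911577) [0.48668641 0.62743567 0.023     ]
(array([ 0.0016, -0.0009,  0.1337]), array([ 0.  ,  0.05, -0.14]))
grip (157.94841269841268, 260.2114512471655) [0.42799407 0.17270295 0.03      ]
((424.02252197265625, 181.0495147705078), (58.885528564453125, 69.54570007324219), 72.68147277832031)
```

View pics/w6.png

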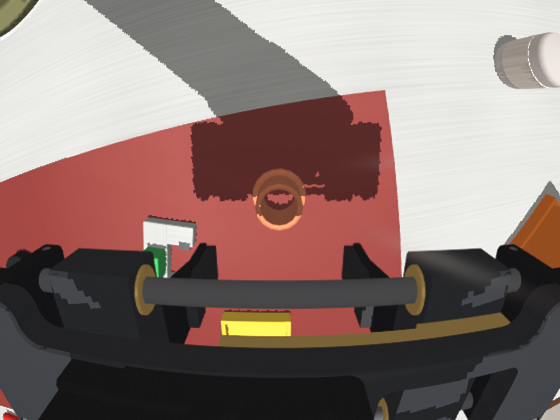

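Flanged bushing 2 is centred under the tool at (279,200), and the gauge at (170,240) is clear of the fingers.

Call:
step_arm(commands=[{"travel":[0.001,0,0.04],"turn":[0,0,0]},{"travel":[0.001,0,0.08],"turn":[0,0,0]},{"travel":[0.001,0,0.115],"turn":[0,0,0]},{"travel":[0.001,0,0.133],"turn":[0,0,0]},{"travel":[0.001,0,0.133],"turn":[0,0,0]}])

```text
time: 18.85
position: [0.3863, 0.3061, 0.0357]
tool_rot: [-0.276, -3.126, 0.009]
ft_force: [-0.6, -0.9, 0.3]
grip_width: 0.799
grip_force: 0.0
```

Call:
step_arm(commands=[{"travel":[0,0,0],"turn":[0,0,0]},{"travel":[0,0,0],"turn":[0,0,0]},{"travel":[0,0,0],"turn":[0,0,0]},{"travel":[0,0,0],"turn":[0,0,0]},{"travel":[0,0,0],"turn":[0,0,0]}], gripper=0.3)

```text
time: 19.35
position: [0.3876, 0.3085, 0.0394]
tool_rot: [0.274, 3.129, 0.001]
ft_force: [0.1, -1.8, 4.3]
grip_width: 0.477
grip_force: 25.0
```

Call:
step_arm(commands=[{"travel":[0,0,0],"turn":[0,0,0]},{"travel":[0,0,0],"turn":[0,0,0]},{"travel":[0,0,0],"turn":[0,0,0]}])

```text
time: 19.65
position: [0.3876, 0.3085, 0.0394]
tool_rot: [0.274, 3.129, 0.001]
ft_force: [-1.2, -2.5, 6.2]
grip_width: 0.477
grip_force: 25.0
```

Call:
step_arm(commands=[{"travel":[0,0,-0.03],"turn":[0,0,0]},{"travel":[0,0,-0.07],"turn":[0,0,0]},{"travel":[-0.015,-0.002,-0.09],"turn":[0,0,0]},{"travel":[-0.045,-0.007,-0.09],"turn":[0,0,0]},{"travel":[-0.085,-0.013,-0.09],"turn":[0,0,0]}])

```text
time: 20.15
position: [0.468, 0.2824, 0.1292]
tool_rot: [-0.268, -3.13, -0.004]
ft_force: [0.3, 0.2, -2.8]
grip_width: 0.475
grip_force: 25.0
```

Call:
step_arm(commands=[{"travel":[-0.04,-0.006,0],"turn":[0,0,0]},{"travel":[-0.075,-0.012,0],"turn":[0,0,0]},{"travel":[-0.094,-0.015,0],"turn":[0,0,0]},{"travel":[-0.094,-0.015,0],"turn":[0,0,0]},{"travel":[-0.094,-0.015,0],"turn":[0,0,0]}])

```text
time: 20.65
position: [0.5579, 0.2497, 0.1276]
tool_rot: [-0.275, -3.128, 0.001]
ft_force: [-1.5, 0.7, -2.4]
grip_width: 0.477
grip_force: 25.0
```

Call:
step_arm(commands=[{"travel":[0,0,0],"turn":[0,0,0]},{"travel":[0,0,0],"turn":[0,0,0]}])

```text
time: 20.85
position: [0.5574, 0.2509, 0.1284]
tool_rot: [-0.271, -3.129, -0.001]
ft_force: [-0.0, 0.4, -2.9]
grip_width: 0.472
grip_force: 25.0
```

Call:
step_arm(commands=[{"travel":[-0.001,-0.001,0.03],"turn":[0,0,0]},{"travel":[-0.001,-0.001,0.055],"turn":[0,0,0]},{"travel":[-0.001,-0.001,0.072],"turn":[0,0,0]},{"travel":[-0.001,-0.001,0.08],"turn":[0,0,0]},{"travel":[-0.001,-0.001,0.084],"turn":[0,0,0]}])

```text
time: 21.35
position: [0.5588, 0.2491, 0.0441]
tool_rot: [-0.273, -3.129, 0.0]
ft_force: [0.7, -0.1, -2.7]
grip_width: 0.477
grip_force: 25.0
```

Call:
step_arm(commands=[{"travel":[0,0,0.001],"turn":[0,0,0]},{"travel":[0,0,0.002],"turn":[0,0,0]},{"travel":[0,0,0.003],"turn":[0,0,0]},{"travel":[0,0,0.003],"turn":[0,0,0]}])

```text
time: 21.75
position: [0.5602, 0.2491, 0.0435]
tool_rot: [0.274, 3.128, 0.003]
ft_force: [-2.1, -0.7, 5.4]
grip_width: 0.477
grip_force: 25.0
```

Call:
step_arm(commands=[{"travel":[0,0,0],"turn":[0,0,0]},{"travel":[0,0,0],"turn":[0,0,0]},{"travel":[0,0,0],"turn":[0,0,0]},{"travel":[0,0,0],"turn":[0,0,0]}], gripper=0.8)

```text
time: 22.15
position: [0.5596, 0.2486, 0.0415]
tool_rot: [0.274, 3.129, 0.0]
ft_force: [-0.4, -0.9, -0.3]
grip_width: 0.746
grip_force: 0.0
```

Call:
step_arm(commands=[{"travel":[0,0,-0.025],"turn":[0,0,0]},{"travel":[0,0,-0.06],"turn":[0,0,0]},{"travel":[0,0,-0.1],"turn":[0,0,0]},{"travel":[0.01,-0.01,-0.13],"turn":[0,0,0]},{"travel":[0.032,-0.03,-0.13],"turn":[0,0,0]}])

```text
time: 22.65
position: [0.5264, 0.2262, 0.1765]
tool_rot: [0.273, 3.121, 0.008]
ft_force: [0.7, 0.4, 0.2]
grip_width: 0.799
grip_force: 0.0
```

Call:
step_arm(commands=[{"travel":[0.027,-0.025,0],"turn":[0,0,2]},{"travel":[0.055,-0.05,0],"turn":[0,0,5]},{"travel":[0.08,-0.074,0],"turn":[0,0,7]},{"travel":[0.08,-0.074,0],"turn":[0,0,7]},{"travel":[0.08,-0.074,0],"turn":[0,0,7]}])

```text
time: 23.15
position: [0.4312, 0.1659, 0.172]
tool_rot: [0.464, 3.106, 0.003]
ft_force: [0.9, 0.5, -0.1]
grip_width: 0.8
grip_force: 0.0
```

Call:
step_arm(commands=[{"travel":[0,0,0],"turn":[0,0,0]},{"travel":[0,0,0],"turn":[0,0,0]}])

```text
time: 23.35
position: [0.432, 0.1662, 0.1717]
tool_rot: [0.464, 3.106, -0.001]
ft_force: [-0.0, -0.2, 1.1]
grip_width: 0.798
grip_force: 0.0
```

Run:
```python
from h import *
im,p=shot('w7');print(p)
for k in blobs(im,'green',150):
    X=plane('wrist',k[:,0].astype(float),.042,p)[:,:2].astype(np.float32)*1000;print('green@42',cv2.minAreaRect(X))
h=cv2.cvtColor(im,cv2.COLOR_RGB2HSV);m=cv2.inRange(h,(0,0,90),(180,70,255))|mask(im,'green')
cs,_=cv2.findContours(m,cv2.RETR_EXTERNAL,cv2.CHAIN_APPROX_NONE)
k=min([k for k in cs if cv2.contourArea(k)>300],key=lambda k:np.linalg.norm(k[:,0].mean(0)-(280,200)))
print(cv2.minAreaRect(plane('wrist',k[:,0].astype(float),.016,p)[:,:2].astype(np.float32)*1000))
cv2.imwrite('pics/s7.png',ctrl.get_image('scene')[:,:,::-1])
print(goto((.431,.166,.035),-17.3))
S=cv2.imread('pics/s7.png')[100:360,60:420];S=cv2.resize(S,(554,400));cv2.imwrite('pics/c7.png',cv2.vconcat([S,]))
```

```text
(array([0.43200791, 0.16617917, 0.17165612]), array([ 4.64044534e-01,  3.10630383e+00, -5.66683054e-04]))
green@42 ((429.58807373046875, 165.582275390625), (20.733335494995117, 33.11631774902344), 72.98037719726562)
((434.416259765625, 176.71734619140625), (56.30592346191406, 85.90740203857422), 72.36106872558594)
(array([ 7.000e-04, -1.000e-04,  1.364e-01]), array([-0.04,  0.02,  0.3 ]))
```

View pics/w7.png

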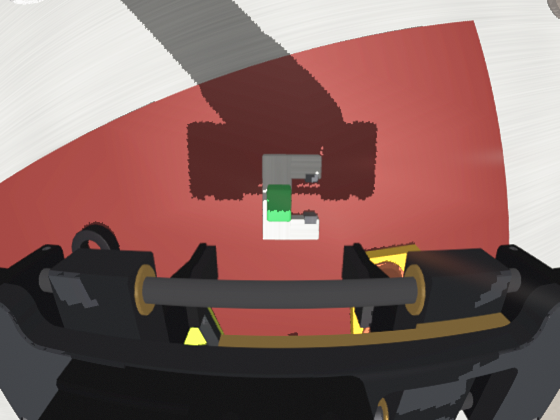

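View pics/c7.png

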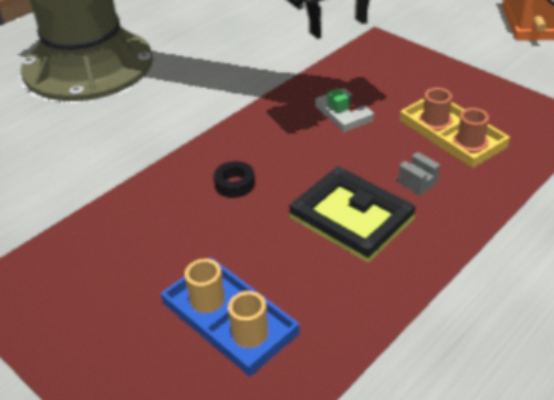

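All four bushings stand upright in their bays: plain at (204,285) and (247,318) in the blue tray, copper at (437,107) and (473,130) in the yellow. The gauge's green block is under the tool at (279,203) and squared to the fingers, with the mouth to +y.

Call:
step_arm(commands=[{"travel":[0.001,0,0.045],"turn":[0,0,0.3]},{"travel":[0.001,0,0.085],"turn":[0,0,0.3]},{"travel":[0.001,0,0.11],"turn":[0,0,0.3]},{"travel":[0.001,0,0.124],"turn":[0,0,0.3]},{"travel":[0.001,0,0.13],"turn":[0,0,0.3]}])

```text
time: 23.95
position: [0.4294, 0.1654, 0.0398]
tool_rot: [-0.472, -3.104, 0.005]
ft_force: [0.0, 0.1, -0.5]
grip_width: 0.799
grip_force: 0.0
```

Call:
step_arm(commands=[{"travel":[0,0,0.003],"turn":[0,0,0]},{"travel":[0,0,0.006],"turn":[0,0,0]},{"travel":[0,0,0.006],"turn":[0,0,0]},{"travel":[0,0,0.006],"turn":[0,0,0]},{"travel":[0,0,0.006],"turn":[0,0,0]}], gripper=0.1, force=40)

```text
time: 24.45
position: [0.4306, 0.1663, 0.0362]
tool_rot: [0.473, 3.105, 0.002]
ft_force: [0.9, 0.5, -0.2]
grip_width: 0.429
grip_force: 0.0
```

Call:
step_arm(commands=[{"travel":[0,0,0],"turn":[0,0,0]},{"travel":[0,0,0],"turn":[0,0,0]},{"travel":[0,0,0],"turn":[0,0,0]},{"travel":[0,0,0],"turn":[0,0,0]},{"travel":[0,0,0],"turn":[0,0,0]}])

```text
time: 24.95
position: [0.4302, 0.166, 0.0358]
tool_rot: [0.473, 3.106, 0.0]
ft_force: [-1.3, -0.2, 3.3]
grip_width: 0.248
grip_force: 40.0
```

Call:
step_arm(commands=[{"travel":[0,0,-0.03],"turn":[0,0,0]},{"travel":[0,0,-0.07],"turn":[0,0,0]},{"travel":[-0.015,-0.004,-0.1],"turn":[0,0,0]},{"travel":[-0.04,-0.012,-0.115],"turn":[0,0,0]},{"travel":[-0.075,-0.022,-0.115],"turn":[0,0,0]}])

```text
time: 25.45
position: [0.496, 0.1241, 0.1525]
tool_rot: [0.467, 3.105, 0.006]
ft_force: [0.2, 0.8, -4.1]
grip_width: 0.249
grip_force: 40.0
```

Call:
step_arm(commands=[{"travel":[-0.036,-0.01,0],"turn":[0,0,0]},{"travel":[-0.072,-0.021,0],"turn":[0,0,0]},{"travel":[-0.108,-0.031,0],"turn":[0,0,0]},{"travel":[-0.14,-0.041,0],"turn":[0,0,0]},{"travel":[-0.17,-0.05,0],"turn":[0,0,0]}])

```text
time: 25.95
position: [0.643, 0.0232, 0.1489]
tool_rot: [-0.473, -3.104, 0.002]
ft_force: [1.2, 0.8, -3.5]
grip_width: 0.25
grip_force: 40.0
```

Call:
step_arm(commands=[{"travel":[-0.03,-0.008,0],"turn":[0,0,-5]},{"travel":[-0.055,-0.015,0],"turn":[0,0,-10]},{"travel":[-0.066,-0.018,0],"turn":[0,0,-15]},{"travel":[-0.066,-0.018,0],"turn":[0,0,-17.3]},{"travel":[-0.066,-0.018,0],"turn":[0,0,-17.3]}])

```text
time: 26.45
position: [0.6996, -0.013, 0.1486]
tool_rot: [-0.001, -3.139, 0.001]
ft_force: [-0.9, 0.5, -3.5]
grip_width: 0.25
grip_force: 40.0
```

Call:
step_arm(commands=[{"travel":[0,0,0],"turn":[0,0,0]},{"travel":[0,0,0],"turn":[0,0,0]},{"travel":[0,0,0],"turn":[0,0,0]},{"travel":[0,0,0],"turn":[0,0,0]}])

```text
time: 26.85
position: [0.7002, -0.0121, 0.1507]
tool_rot: [-0.0, 3.141, 0.0]
ft_force: [0.0, 1.5, -3.0]
grip_width: 0.25
grip_force: 40.0
```

Run:
```python
from h import *
im,p=shot('w8');print(p)
for k in blobs(im,'lime',150):
    print(k[:,0].min(0),k[:,0].max(0),cv2.minAreaRect(plane('wrist',k[:,0].astype(float),.008,p)[:,:2].astype(np.float32)*1000))
```

```text
(array([ 0.70017131, -0.01213131,  0.15066829]), array([-6.94084354e-05,  3.14144735e+00,  3.33296448e-04]))
[254  38] [328 140] ((595.6203002929688, -2.0034751892089844), (93.41815948486328, 64.9085922241211), 1.1908185482025146)
[485  32] [554 187] ((595.2485961914062, 255.37554931640625), (81.4061050415039, 158.96875), 79.97715759277344)
```

View pics/w8.png

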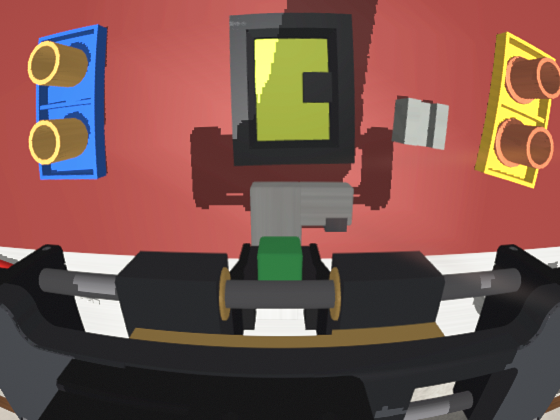

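The foam is unobstructed. Its lime floor spans (254–328, 38–140) with the tongue to the right, and the gauge's mouth is also to the right, so the two agree. The gauge plate's near edge runs from (252,183) to (352,184).

Run:
```python
from h import *
im=rd('pics/w8.png');p=(np.array([.70017,-.01213,.15067]),np.array([0,3.14145,.0003]))
P=plane('wrist',np.array([(231,16),(351,14),(233,164),(355,164)],float),.024,p)[:,:2];print('foam top',P,P.mean(0))
k=blobs(im,'lime',150)[0];k=[k for k in blobs(im,'lime',150) if k[:,0,0].mean()<350][0]
X=plane('wrist',k[:,0].astype(float),.008,p)[:,:2]
for f in(2,98):
  print(np.percentile(X,f,0))
e=X[X[:,1]<-.028];q=np.polyfit(e[:,0],e[:,1],1);print('left edge yaw',np.degrees(np.arctan(q[0])))
G=plane('wrist',np.array([(251,184),(352,184)],float),.1309,p)[:,:2];print('gauge near edge',G)
h=cv2.cvtColor(im,cv2.COLOR_RGB2GRAY)
c=blobs(im,'green',150)[0];print('green top edge',c[:,0].min(0),c[:,0].max(0))
```

```text
foam top [[ 0.53182167 -0.05365845]
 [ 0.5283422   0.04883155]
 [ 0.66200635 -0.05250089]
 [ 0.66153823  0.05325934]] [ 0.59592711 -0.00101711]
[ 0.54930059 -0.03505129]
[0.64262863 0.03105071]
left edge yaw 1.5555426955556777
gauge near edge [[ 0.65832239 -0.02769371]
 [ 0.65811338  0.02664728]]
green top edge [257 237] [302 279]
```

Call:
step_arm(commands=[{"travel":[0.025,0,0],"turn":[0,0,-1.2]},{"travel":[0.06,-0.001,0.01],"turn":[0,0,-1.2]},{"travel":[0.09,-0.001,0.03],"turn":[0,0,-1.2]},{"travel":[0.104,-0.001,0.055],"turn":[0,0,-1.2]},{"travel":[0.104,-0.001,0.075],"turn":[0,0,-1.2]}])

```text
time: 27.4
position: [0.5937, -0.0132, 0.0748]
tool_rot: [0.032, -3.14, -0.003]
ft_force: [0.9, -0.3, -4.5]
grip_width: 0.253
grip_force: 40.0
```

Call:
step_arm(commands=[{"travel":[0,0,0],"turn":[0,0,0]},{"travel":[0,0,0],"turn":[0,0,0]},{"travel":[0,0,0],"turn":[0,0,0]},{"travel":[0,0,0],"turn":[0,0,0]}])

```text
time: 27.8
position: [0.5976, -0.0136, 0.077]
tool_rot: [-0.032, 3.139, 0.0]
ft_force: [1.0, -0.9, -3.9]
grip_width: 0.249
grip_force: 40.0
```

Run:
```python
from h import *
print(ctrl.get_state()['position'],goto((.596,-.0135,.06),1.2))
```

```text
[ 0.59758046 -0.01363686  0.07695977] (array([0.0016, 0.0002, 0.017 ]), array([ 0.  ,  0.15, -0.02]))
```

Call:
step_arm(commands=[{"travel":[0.001,0,0.008],"turn":[0,0,0]},{"travel":[0.001,0,0.014],"turn":[0,0,0]},{"travel":[0.001,0,0.018],"turn":[0,0,0]},{"travel":[0.001,0,0.02],"turn":[0,0,0]},{"travel":[0.001,0,0.02],"turn":[0,0,0]}])

```text
time: 28.3
position: [0.5949, -0.0135, 0.055]
tool_rot: [0.033, -3.141, 0.0]
ft_force: [0.4, -0.7, -4.0]
grip_width: 0.251
grip_force: 40.0
```

Call:
step_arm(commands=[{"travel":[0,0,0.002],"turn":[0,0,0]},{"travel":[0,0,0.004],"turn":[0,0,0]},{"travel":[0,0,0.006],"turn":[0,0,0]},{"travel":[0,0,0.008],"turn":[0,0,0]},{"travel":[0,0,0.008],"turn":[0,0,0]}])

```text
time: 28.8
position: [0.595, -0.0135, 0.0472]
tool_rot: [0.033, -3.141, -0.0]
ft_force: [1.0, 0.1, -4.5]
grip_width: 0.251
grip_force: 40.0
```

Call:
step_arm(commands=[{"travel":[0,0,0.001],"turn":[0,0,0]},{"travel":[0,0,0.002],"turn":[0,0,0]},{"travel":[0,0,0.003],"turn":[0,0,0]},{"travel":[0,0,0.004],"turn":[0,0,0]},{"travel":[0,0,0.004],"turn":[0,0,0]}])

```text
time: 29.3
position: [0.5953, -0.0135, 0.0439]
tool_rot: [-0.033, 3.141, 0.0]
ft_force: [-2.2, -0.2, -1.1]
grip_width: 0.249
grip_force: 40.0
```

Call:
step_arm(commands=[{"travel":[0,0,0.001],"turn":[0,0,0]},{"travel":[0,0,0.002],"turn":[0,0,0]},{"travel":[0,0,0.002],"turn":[0,0,0]}])

```text
time: 29.6
position: [0.5954, -0.0135, 0.0438]
tool_rot: [0.032, -3.141, -0.002]
ft_force: [-6.8, 0.3, 14.0]
grip_width: 0.252
grip_force: 40.0
```

Call:
step_arm(commands=[{"travel":[0,0,0.001],"turn":[0,0,0]},{"travel":[0,0,0.002],"turn":[0,0,0]},{"travel":[0,0,0.002],"turn":[0,0,0]},{"travel":[0,0,0.002],"turn":[0,0,0]}])

```text
time: 30.0
position: [0.5954, -0.0135, 0.0438]
tool_rot: [0.032, -3.141, -0.004]
ft_force: [-11.1, 1.0, 26.7]
grip_width: 0.25
grip_force: 40.0
```

Call:
step_arm(commands=[{"travel":[0,0,-0.003],"turn":[0,0,0]},{"travel":[0,0,-0.003],"turn":[0,0,0]},{"travel":[0,0,-0.003],"turn":[0,0,0]},{"travel":[0,0,-0.003],"turn":[0,0,0]},{"travel":[0,0,-0.003],"turn":[0,0,0]}], gripper=0.6)

```text
time: 30.5
position: [0.5951, -0.0135, 0.0421]
tool_rot: [0.033, -3.141, 0.0]
ft_force: [-0.2, -0.4, -0.9]
grip_width: 0.57
grip_force: 0.0
```

Call:
step_arm(commands=[{"travel":[0,0,-0.02],"turn":[0,0,0]},{"travel":[0,0,-0.06],"turn":[0,0,0]},{"travel":[-0.03,0,-0.1],"turn":[0,0,0]},{"travel":[-0.07,0,-0.13],"turn":[0,0,0]},{"travel":[-0.11,0,-0.15],"turn":[0,0,0]}])

```text
time: 31.0
position: [0.7074, -0.0108, 0.1959]
tool_rot: [-0.034, 3.137, 0.001]
ft_force: [0.2, -0.4, 0.7]
grip_width: 0.597
grip_force: 0.0
```

Call:
step_arm(commands=[{"travel":[0,0,0],"turn":[0,0,0]},{"travel":[0,0,0],"turn":[0,0,0]},{"travel":[0,0,0],"turn":[0,0,0]},{"travel":[0,0,0],"turn":[0,0,0]}])

```text
time: 31.4
position: [0.7038, -0.0114, 0.1916]
tool_rot: [0.032, -3.139, -0.001]
ft_force: [0.4, -0.7, 0.0]
grip_width: 0.594
grip_force: 0.0
```

Run:
```python
from h import *
im,p=shot('w9');print(p)
S=ctrl.get_image('scene')[:,:,::-1];cv2.imwrite('pics/s9.png',S)
a=cv2.resize(im[0:240,:,::-1],(560,240));b=cv2.resize(S[100:350,60:420],(560,350));cv2.imwrite('pics/c9.png',np.vstack([a,b]))
```

```text
(array([ 0.70375573, -0.01138929,  0.19158971]), array([ 3.16831512e-02, -3.13929230e+00, -7.94489637e-04]))
```

View pics/c9.png

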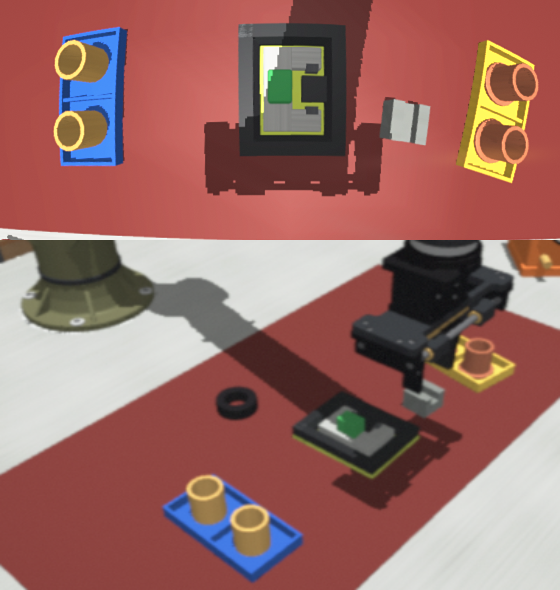

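The gauge sits flush in the cutout with a lime gap all round and the tongue in its mouth. All the bushings are upright, the ring and vee-block are undisturbed, and the arm is clear.

```bash
python3 -c "
from bench import ctrl
print(ctrl.close_job())"
```

```text
the job is handed in; nothing more can be done
None
```

The job is handed in at about 31.5 s of the 104 s allowed: both plain bushings are upright in the blue tray, both flanged bushings are flange down in the yellow tray, the gauge is pressed home in the foam, and the ring and vee-block were not touched.

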